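Put the clip lid away in the sliding-cover box

ROBOT

A 6-joint arm with a two-finger parallel gripper is mounted at the origin on the work surface. World frame = base frame: x ahead of the robot, y to its left, z up, the work surface at z = 0. Lengths are in m, angles in rad, forces in N, time in s.
With the tool pointing down it reaches from about 0.375 to 0.975 m from the base axis. Payload 3.8 kg.
Tool frame: the origin (TCP) lies where the fingers leave the gripper's body, on its centre line; the fingertips stand 73 mm ahead of it and the grasp point (between the pads) lies 54 mm ahead of it; z points along the fingers, y is the direction in which the jaws open and shut (so a half turn about z gives the same grasp; the last joint's range is limited). The gripper opens to 85 mm and grips with 20 to 120 N. Pads are 22 mm wide; open, the fingers measure 114 mm over their backs; the gripper's body (76 mm by 85 mm) begins 54 mm behind the grasp point. The pads swing forward as they close: fully open they stand 13 mm farther back than shut.
Start: joints at [-1.269, 0.264, 1.604, -0, 1.274, -0.037], TCP at [0.224, -0.637, 0.304] pointing down, gripper open.
Joint ranges: [-2.63, 2.63], [-0.94, 2.18], [0.31, 2.57], [-1.31, 4.45], [0, 2.66], [-2.55, 2.55]. Speed limits (rad/s): [2.57, 2.57, 3.14, 3.14, 3.14, 3.14].

INTERFACE

Orientations are given as a rotation vector (axis times angle).
In Python, from workcell import r gives the robot as it stands. The module is installed in compiled form; this text tells all that it offers.
- The arm moves only by the tool drive_tool, never from a script. Its argument "targets" is a list of rows, each a list of 3 entries, a list of its own where there are three numbers: the shift along the tool's x, y, z in cm, then the turn about the tool's z in rad, then the finger opening in cm, from 0 to 8.54. In form: [[[dx, dy, dz], turn, grip], ...]. A call has 1 to 20 rows; each row shifts and turns the pose as measured when the row begins, along the tool's axes as they then stand; what a row does not reach is not made up. A row lasts 1/10 s, in which the tool goes at most 50 mm and 8.59 degrees, less where a joint would pass 70% of its speed; a pose out of reach is approached as far as the arm can. A call is refused whole if a number of a shift passes 5 or a number of a turn 0.15, either way. A call with a gripper value outside its range is refused whole. The fingers move at their own pace and stop on an object; "newtons" is the grip in N (left out, the last holds). Time passes only in rows, so rows that do not move let the fingers close. It gives the time, the measured TCP pose, the force and the opening at its end, in the units of the state.
- r.sense(): the state, without advancing time (a new reading comes with each control period).
- r.camera(name): name is "side" or "top" or "wrist"; returns a dict with "color" (400x640x3 uint8, red, green, blue), "camera_matrix" (3x3 intrinsics, pixels), "rvec" (rotation vector, rad) and "tvec" (3), from world to camera coordinates, as OpenCV has them; the wrist camera has in their place "mount" (4x4, takes a point from camera to tool coordinates, whose origin is the TCP and whose axes are the flange's). Camera axes: x right, y down, z forward; pixel columns grow to the right and rows downward; lengths in m; the calibration is good to about 2 mm. The wrist camera is an equidistant fisheye: a pixel r from the principal point sees the ray r / f radians off the axis. A picture is of the moment at which its call begins: read the wrist's pose just before it. There is no depth.
- r.close_job(): hands the job in, once; it reports no verdict.
Trained networks look in a picture, given as the dict that the camera call returned (one of the last four; its "shot" number tells which), for a name from the list of things; names that differ only in an ending like _2 or _b are one class to them, and where a whole thing is asked for, a point or a joint stands for the part that bears it (a point fixed in the world has none). Each returns a list of dicts, best first, with "confidence" (0 to 1); they miss things now and then, are a little off and sometimes report something else, mostly with a low value. They report only what shows in the picture. A call takes as long as a camera call. They do not tell look-alikes from the thing itself.
- r.search_frame(picture, query): "box" ([left, top, right, bottom] in pixels, round what is visible of it).
The state is a dict: "time": time; "joint_pos": joint angles; "qd": joint speeds; "effort": joint torques, N m; "ee_pos": TCP position; "tcp_rot": TCP orientation; "contact_force": force on the tool from outside, world axes, zero at the start; "wrist_torque": the same for the moment, N m; "grip_width": finger opening in m.
Only numpy, scipy, OpenCV 4.12 (cv2) and the standard library are available. Lean on these libraries where they do the work, as an engineer would, in place of code of your own. Each camera call takes 0.05 s, during which the arm holds its last target.

TASK

On the tiled window sill, slide back the pale wooden cover of the dark box, lay the red silicone lid with the steel spring clip flat inside it, clip up, and slide the cover fully shut again. Leave the blue honey pot standing where it is.

Things in the scene. Friction and masses are not known exactly. Their poses are not given: they have to be found in the camera images.
- cover_knob (a point): Square black knob, 24 x 24 mm, 26 mm tall, in the middle of the box's pale sliding cover (126 mm along y, 6 mm thick). Point: the knob's centre, 13 mm above the cover's top face, 70 mm above the bay floor. Axes are the box's. The cover slides only along y, +y opens; it starts 0 to 25 mm open, runs 0 to 118 mm between stops, needs 1 to 2 N and stays where left.
- bay (a point): Bay of the dark wooden box (152 mm in x, 262 in y, walls 68 tall, fixed). Point: centre of the bay's floor, 6 mm above the sill; z up, y the cover's slide direction. Bay 132 mm wide (x), 125 long (y), 51 deep under the cover; the +y half of the box is decked over. Cover shut: knob straight above this point; open: up to 118 mm towards +y, the cover then hiding the last 7 mm of the bay.
- clip_lid_center (a point): The red silicone lid with a steel spring clip: a loose flat disc 64 mm across and 12 mm thick, lying on the sill, with the clip standing upright on its middle, rising from 12 to 42 mm above the underside. The clip is rigid, 12 mm thick along x and 36 mm long along y. The point is on the disc's axis, 21 mm above the underside; z is up. 40 to 85 g.
- honey_pot: Closed blue ceramic honey pot, a loose bystander: 72 mm across, 67 mm tall with its small top knob. Origin at the centre of its underside, z up. (Also about: an amber and a green glass cup, 58 mm across, 55 mm tall, and an aluminium kettle 150 mm across, 135 mm tall, far to the left.)
Mind the look-alikes: they are no part of the job. Of the things like the part that bears clip_lid_center, leave any that is pink, turquoise or yellow; of the rest the smaller one is meant.

How it is judged:
By the outcome, as a careful person would: the job done as asked, in the order asked, and still so for the second after the job is handed in, with the robot touching nothing.
It also fails if it takes over 64 s, if anything falls off the work surface, if the arm or the gripper's body presses on something with over 40 N, if the wrist force passes 120 N, or if a joint passes its speed limit or range.

## Working session

There is one attempt and no reset: what is moved stays moved. The work goes in short steps, Python scripts to look and compute and a tool call to move; the robot and the scene stay as the last step left them, time stands still between calls to the robot, and variables do not carry over. Pictures are saved under pics/ and viewed, and the job is handed in when it is done.

Besides the shell and the picture viewer there is one more tool, called after "Request:" as name(argument=value, ...) on one line, values as JSON. drive_tool: Moves the arm, as the interface text tells. Its arguments: {"type":"object","properties":{"targets":{"type":"array","items":{"type":"array"}},"newtons":{"type":"number"}},"required":["targets"]}

```bash
mkdir -p pics; cat > h.py <<'E'
import numpy as np, cv2
from scipy.spatial.transform import Rotation as R
from workcell import r
def save(p,name):
    cv2.imwrite('pics/'+name,cv2.cvtColor(p['color'],cv2.COLOR_RGB2BGR))
def ray(p,uv,state=None):
    K=np.array(p['camera_matrix']);u=np.array(uv,float)
    if 'mount' in p:
        d=np.array([(u[0]-K[0,2])/K[0,0],(u[1]-K[1,2])/K[1,1]]);th=np.linalg.norm(d)
        v=np.array([0,0,1.]) if th<1e-9 else np.r_[d/th*np.sin(th),np.cos(th)]
        M=np.array(p['mount']);Rt=R.from_rotvec(state['tcp_rot']).as_matrix()
        o=Rt@M[:3,3]+state['ee_pos'];return o,Rt@M[:3,:3]@v
    Rm=cv2.Rodrigues(np.array(p['rvec'],float))[0];t=np.array(p['tvec'],float).ravel()
    return -Rm.T@t, Rm.T@np.linalg.inv(K)@np.r_[u,1]
def atz(p,uv,z,state=None):
    o,d=ray(p,uv,state);return o+d*(z-o[2])/d[2]
def proj(p,X,state=None):
    K=np.array(p['camera_matrix']);X=np.array(X,float)
    if 'mount' in p:
        M=np.array(p['mount']);Rt=R.from_rotvec(state['tcp_rot']).as_matrix()
        c=M[:3,:3].T@(Rt.T@(X-state['ee_pos'])-M[:3,3])
        th=np.arctan2(np.linalg.norm(c[:2]),c[2]);n=c[:2]/np.linalg.norm(c[:2])*th
        return np.array([K[0,0]*n[0]+K[0,2],K[1,1]*n[1]+K[1,2]])
    return cv2.projectPoints(X[None],np.array(p['rvec'],float),np.array(p['tvec'],float),K,None)[0].ravel()
E
python3 - <<'E'
from h import *
s=r.sense();print({k:np.round(v,3) for k,v in s.items()})
print(R.from_rotvec(s['tcp_rot']).as_matrix().round(3))
for n in ['top','side','wrist']:
    p=r.camera(n);save(p,n+'0.png')
    print(n,[np.round(p[k],3).tolist() for k in p if k not in('color',)])
    for q in ['cover_knob','bay','clip_lid_center','honey_pot']:
        print(q,[(np.round(d['box']).tolist(),round(d['confidence'],2)) for d in r.search_frame(p,q)])
E
```

```text
{'time': np.float64(0.0), 'joint_pos': array([-1.269,  0.265,  1.605,  0.   ,  1.274, -0.037]), 'qd': array([ 0.002, -0.   ,  0.001,  0.001,  0.001, -0.   ]), 'effort': array([ 0.0000e+00, -5.1511e+01, -3.6732e+01,  0.0000e+00,  1.3000e-02,
        0.0000e+00]), 'ee_pos': array([ 0.224, -0.636,  0.303]), 'tcp_rot': array([-3.094, -0.529,  0.   ]), 'contact_force': array([ 0.533, -0.244,  0.254]), 'wrist_torque': array([ 0.043, -0.003,  0.024]), 'grip_width': np.float64(0.085)}
[[ 0.943  0.332 -0.001]
 [ 0.332 -0.943  0.002]
 [ 0.    -0.002 -1.   ]]
top [[[362.006, 0.0, 318.274], [0.0, 362.006, 196.703], [0.0, 0.0, 1.0]], [2.201, -2.177, 0.071], [-0.21, 0.505, 0.863], 1]
cover_knob [([206.0, 143.0, 263.0, 199.0], 0.89)]
bay [([320.0, 134.0, 346.0, 163.0], 0.63), ([152.0, 136.0, 267.0, 207.0], 0.62)]
clip_lid_center [([390.0, 126.0, 428.0, 163.0], 0.96), ([404.0, 217.0, 431.0, 248.0], 0.89), ([384.0, 180.0, 410.0, 205.0], 0.81), ([428.0, 162.0, 460.0, 195.0], 0.61)]
honey_pot [([318.0, 134.0, 345.0, 164.0], 0.62)]
side [[[376.908, 0.0, 317.3], [0.0, 376.908, 196.016], [0.0, 0.0, 1.0]], [2.331, -0.084, 0.047], [-0.508, -0.085, 0.901], 2]
cover_knob [([314.0, 115.0, 379.0, 149.0], 0.58)]
bay [([306.0, 89.0, 380.0, 172.0], 0.95)]
clip_lid_center [([349.0, 328.0, 404.0, 385.0], 0.97), ([258.0, 301.0, 302.0, 342.0], 0.88), ([387.0, 268.0, 444.0, 324.0], 0.73), ([321.0, 274.0, 362.0, 306.0], 0.67), ([240.0, 251.0, 275.0, 291.0], 0.67)]
honey_pot [([366.0, 194.0, 404.0, 227.0], 0.95)]
wrist [[[309.707, 0.0, 318.604], [0.0, 309.707, 198.064], [0.0, 0.0, 1.0]], [[0.0, -0.951, -0.31, 0.079], [1.0, 0.001, -0.001, -0.002], [0.001, -0.31, 0.951, -0.07], [0.0, 0.0, 0.0, 1.0]], 3]
cover_knob []
bay []
clip_lid_center [([127.0, 0.0, 164.0, 20.0], 0.82)]
honey_pot []
```

View pics/top0.png

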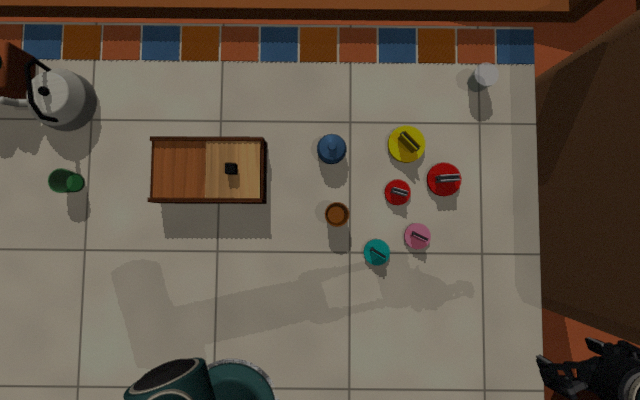

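View pics/side0.png

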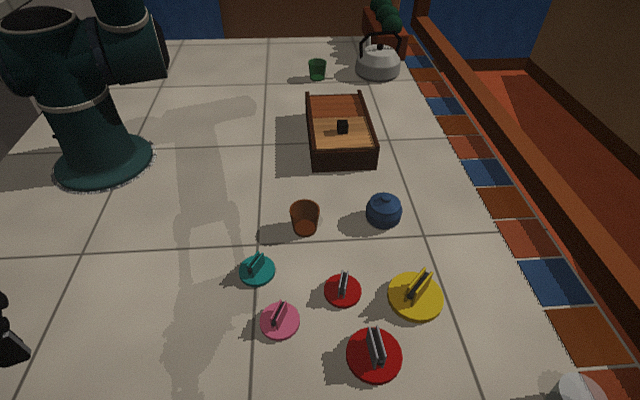

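View pics/wrist0.png

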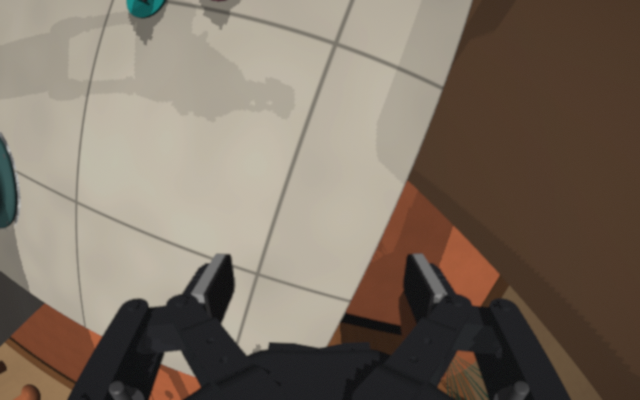

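The small red lid is at top (397,192) and side (343,290). The larger red, yellow, pink and turquoise ones are decoys. In the top view the box spans (151–267, 137–203) with the knob at (231,169), and the decked (+y) half is on the left. Next I'll measure.

```bash
python3 - <<'E'
from h import *
t=r.camera('top');s=r.camera('side');save(t,'t1.png');save(s,'s1.png')
def crop(p,x0,y0,x1,y1,n,k):
    c=cv2.resize(p['color'][y0:y1,x0:x1],None,fx=k,fy=k,interpolation=cv2.INTER_CUBIC)
    cv2.imwrite('pics/'+n,cv2.cvtColor(c,cv2.COLOR_RGB2BGR))
crop(t,140,125,280,215,'box_t.png',5.7)
crop(t,370,110,480,270,'lids_t.png',3.7)
crop(s,300,80,390,180,'box_s.png',5.9)
for p,nm,b in [(t,'t',(380,175,415,210)),(s,'s',(318,268,366,312))]:
    x0,y0,x1,y1=b
    c=p['color'][y0:y1,x0:x1].astype(int)
    m=((c[...,0]>110)&(c[...,1]<70)&(c[...,2]<80)).astype(np.uint8)
    m=cv2.morphologyEx(m,cv2.MORPH_CLOSE,np.ones((7,7)))
    cs,_=cv2.findContours(m,0,1);k=max(cs,key=cv2.contourArea)
    e=cv2.fitEllipse(cv2.convexHull(k));ce=np.array(e[0])+[x0,y0];print(nm,ce,e[1],'z12',atz(p,ce,.012),'z6',atz(p,ce,.006))
print('knob',atz(t,(231,169),.089))
for c in [(152,138),(265,138),(267,202),(152,202)]: print(c,atz(t,c,.068))
E
```

```text
t [397.58262444 191.56190681] (24.64244270324707, 25.548114776611328) z12 [ 0.521895   -0.39791165  0.012     ] z6 [ 0.52238178 -0.39923248  0.006     ]
s [343.22794342 290.09627151] (30.808937072753906, 34.930259704589844) z12 [ 0.52218651 -0.40185803  0.012     ] z6 [ 0.52299497 -0.39809995  0.006     ]
knob [ 0.5622606  -0.00806331  0.089     ]
(152, 138) [0.63526796 0.18133442 0.068     ]
(265, 138) [ 0.63815546 -0.07959407  0.068     ]
(267, 202) [ 0.49018734 -0.08715978  0.068     ]
(152, 202) [0.48733884 0.17536845 0.068     ]
```

View pics/box_t.png

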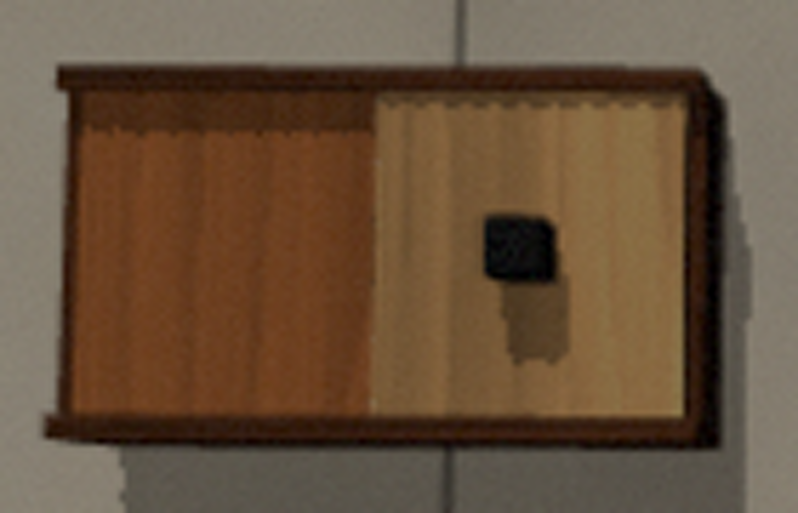

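View pics/lids_t.png

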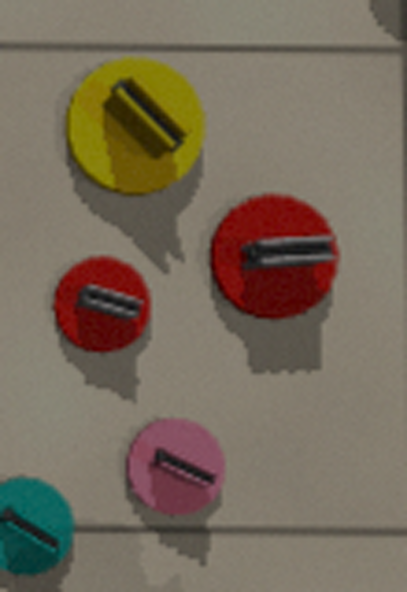

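View pics/box_s.png

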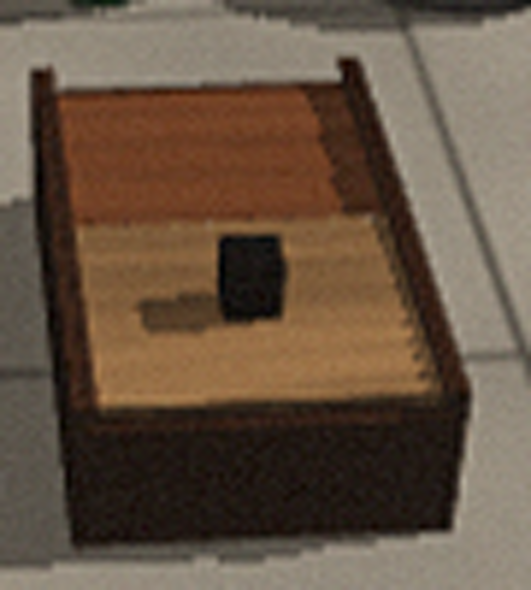

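Request:
drive_tool(targets=[[[0, 0, 0], 0.113, 8.5], [[1, -2, 0], 0.113, 8.5], [[2, -3, 0], 0.112, 8.5], [[2, -3.8, 0], 0, 8.5], [[2, -3.8, 0], 0, 8.5], [[2, -3.8, 0], 0, 8.5], [[2, -3.8, 0], 0, 8.5], [[2, -3.8, 0], 0, 8.5], [[2, -3.8, 0], 0, 8.5], [[2, -3.8, 0], 0, 8.5], [[2, -3.8, 0], 0, 8.5], [[2, -3.8, 0], 0, 8.5], [[2, -3.8, 0], 0, 8.5], [[2, -3.8, 0], 0, 8.5], [[2, -3.8, 0], 0, 8.5], [[2, -3.8, 0], 0, 8.5], [[2, -3.8, 0], 0, 8.5], [[0, 0, 0], 0, 5]], newtons=30)

```text
time: 2.65
ee_pos: [0.5455, -0.0349, 0.3061]
tcp_rot: [3.135, -0.031, 0.018]
contact_force: [-0.3, 0.3, -1.2]
grip_width: 0.0727
```

```bash
python3 - <<'E'
from h import *
s=r.sense();p=r.camera('wrist');save(p,'w1.png')
print(R.from_rotvec(s['tcp_rot']).as_matrix().round(4),s['ee_pos'])
np.savez('w1.npz',pos=s['ee_pos'],rot=s['tcp_rot'],K=p['camera_matrix'],M=p['mount'])
E
```

```text
[[ 0.9997 -0.0197  0.0112]
 [-0.0196 -0.9998 -0.0062]
 [ 0.0113  0.006  -0.9999]] [ 0.54551292 -0.0349393   0.30606329]
```

View pics/w1.png

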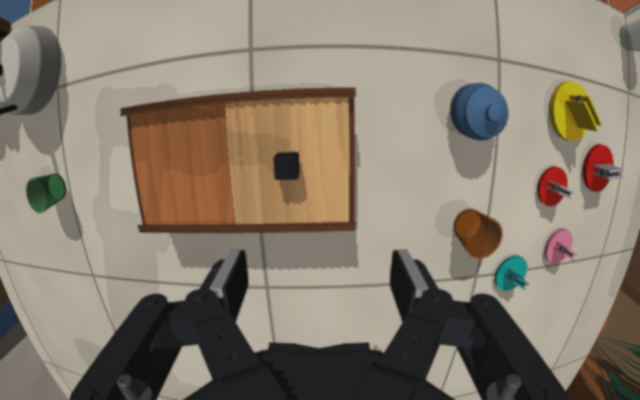

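```bash
python3 - <<'E'
from h import *
from scipy.optimize import least_squares
z=np.load('w1.npz');s=dict(ee_pos=z['pos'],tcp_rot=z['rot']);p=dict(camera_matrix=z['K'],mount=z['M'])
im=cv2.imread('pics/w1.png')
cv2.imwrite('pics/w1c.png',cv2.resize(im[75:245,110:370],None,fx=3,fy=3,interpolation=cv2.INTER_CUBIC))
C=[(355,88),(355,231),(139,231),(121,110)]
for c in C: print(atz(p,c,.068,s))
print('knob top c',atz(p,(286,162),.089,s), 'edge pale/deck',atz(p,(226,104),.063,s),atz(p,(235,224),.063,s),'right pale',atz(p,(351,97),.063,s),atz(p,(350,222),.063,s))
loc=np.array([(76,-72.5),(-76,-72.5),(-76,189.5),(76,189.5)])/1000
def f(q):
    c,si=np.cos(q[2]),np.sin(q[2]);out=[]
    for l,u in zip(loc,C):
        out.append(proj(p,[q[0]+c*l[0]-si*l[1],q[1]+si*l[0]+c*l[1],.068],s)-u)
    return np.ravel(out)
o=least_squares(f,[.56,-.01,0]);print(o.x,o.fun)
E
```

```text
[ 0.63906013 -0.07231927  0.068     ]
[ 0.48781904 -0.0733564   0.068     ]
[0.48857958 0.18724295 0.068     ]
[0.63550804 0.1872335  0.068     ]
knob top c [ 0.56943154 -0.00414338  0.089     ] edge pale/deck [0.62799104 0.05876363 0.063     ] [0.49629849 0.05997493 0.063     ] right pale [ 0.63010499 -0.06879329  0.063     ] [ 0.49657321 -0.06820493  0.063     ]
[ 0.5628925  -0.00079187  0.00576249] [ 0.53415755 -0.24275304  0.32635201  0.41510982 -0.18816442  2.05516731
 -1.41463114 -1.75676299]
```

View pics/w1c.png

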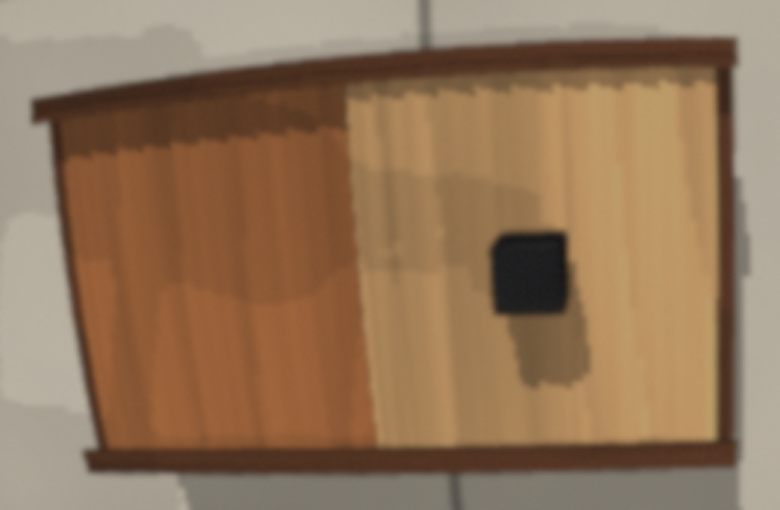

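Request:
drive_tool(targets=[[[1.45, -3.1, 0], -0.025, 5], [[0, 0, 3.5], 0, 5], [[0, 0, 3.5], 0, 5], [[0, 0, 3.5], 0, 5], [[0, 0, 2], 0, 5], [[0, 0, 0], 0, 5]])

```text
time: 3.3
ee_pos: [0.5618, -0.0115, 0.1803]
tcp_rot: [3.13, 0.005, 0.024]
contact_force: [-0.7, 0.3, 1.3]
grip_width: 0.0501
```

```bash
python3 - <<'E'
from h import *
s=r.sense();p=r.camera('wrist');save(p,'w2.png')
print(R.from_rotvec(s['tcp_rot']).as_matrix().round(4),s['ee_pos'],s['grip_width'],s['time'])
E
```

```text
[[ 0.9999  0.0033  0.0156]
 [ 0.0035 -0.9999 -0.0115]
 [ 0.0155  0.0116 -0.9998]] [ 0.56176039 -0.01153914  0.18029684] 0.05014401808399783 3.3
```

View pics/w2.png

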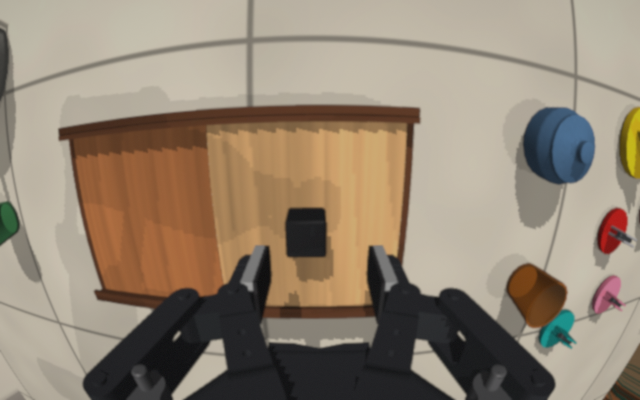

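```bash
python3 - <<'E'
from h import *
s=r.sense();p=r.camera('wrist')
for u in [(287,222),(326,222),(286,257),(326,257),(306,240)]: print(u,atz(p,u,.089,s).round(4))
print('rim',atz(p,(420,110),.068,s).round(4),atz(p,(60,131),.068,s).round(4),'pale',[atz(p,u,.063,s).round(4) for u in[(407,125),(206,125),(229,300)]])
E
```

```text
(287, 222) [0.5751 0.0069 0.089 ]
(326, 222) [ 0.5751 -0.0153  0.089 ]
(286, 257) [0.5525 0.0083 0.089 ]
(326, 257) [ 0.5526 -0.0156  0.089 ]
(306, 240) [ 0.5638 -0.0038  0.089 ]
rim [ 0.6394 -0.0733  0.068 ] [0.6368 0.1874 0.068 ] pale [array([ 0.6294, -0.0667,  0.063 ]), array([0.6299, 0.0602, 0.063 ]), array([0.4995, 0.0571, 0.063 ])]
```

Request:
drive_tool(targets=[[[0.1, -0.8, 0], 0, 5], [[0, 0, 2.5], 0, 5], [[0, 0, 1.5], 0, 5], [[0, 0, 0], 0, 5], [[0, 0, 0], 0, 2], [[0, 0, 0], 0, 2], [[0, 0, 0], 0, 2], [[0, 0, 0], 0, 2]], newtons=30)

```text
time: 4.2
ee_pos: [0.5719, -0.0039, 0.1526]
tcp_rot: [3.129, 0.002, 0.058]
contact_force: [0.8, -0.6, -4.9]
grip_width: 0.0228
```

```bash
python3 - <<'E'
from h import *
s=r.sense();p=r.camera('wrist');save(p,'w3.png')
print(R.from_rotvec(s['tcp_rot']).as_matrix().round(4),s['ee_pos'],s['grip_width'],s['time'],s['contact_force'],s['wrist_torque'],s['joint_pos'],s['qd'])
p=r.camera('side');save(p,'s3.png')
c=cv2.imread('pics/s3.png')[40:200,260:440];cv2.imwrite('pics/s3c.png',cv2.resize(c,None,fx=3.7,fy=3.7))
E
```

```text
[[ 0.9993  0.0011  0.0372]
 [ 0.0016 -0.9999 -0.0123]
 [ 0.0372  0.0124 -0.9992]] [ 0.57187627 -0.00394609  0.15264103] 0.022755815968974268 4.2 [ 0.81689531 -0.61491183 -4.8850187 ] [-0.0470689  -0.13970106 -0.00749212] [-0.04533636  0.19384747  1.98948935 -0.013355    0.92054232  1.53198897] [ 2.20746256e-05 -4.63933664e-04  3.40586334e-04 -1.19781707e-03
 -2.53140851e-03  2.53669829e-03]
```

View pics/w3.png

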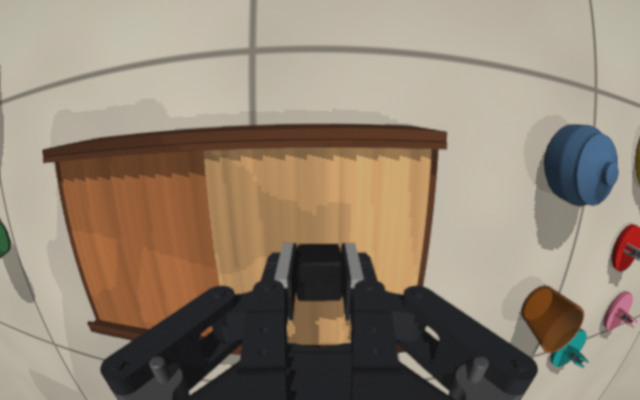

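View pics/s3c.png

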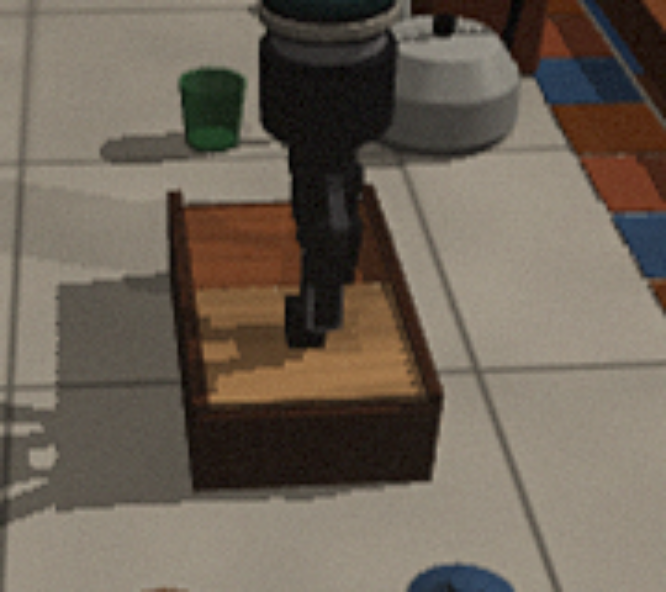

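Request:
drive_tool(targets=[[[0, 0, 0], 0, 4.5], [[0, 0, 0], 0, 4.5], [[-0.6, 0, 0], 0, 4.5], [[-0.3, 0, 0.3], 0, 4.5], [[0, 0, 0.5], 0, 4.5], [[0, 0, 0.5], 0, 4.5]])

```text
time: 4.9
ee_pos: [0.5645, -0.0042, 0.1418]
tcp_rot: [3.128, 0.002, 0.066]
contact_force: [-0.8, 0.2, 0.1]
grip_width: 0.0452
```

Request:
drive_tool(targets=[[[0, 0, 0], 0, 2], [[0, 0, 0], 0, 2], [[0, 0, 0], 0, 2], [[0, -1, 0], 0, 2], [[0, -2, 0], 0, 2], [[0, -2, 0], 0, 2], [[0, -2, 0], 0, 2], [[0, -2, 0], 0, 2], [[0, -1, 0], 0, 2], [[0, -0.5, 0], 0, 2]])

```text
time: 5.9
ee_pos: [0.5634, 0.1052, 0.1409]
tcp_rot: [3.127, 0.002, 0.061]
contact_force: [-0.3, -2.0, 1.6]
grip_width: 0.0235
```

Request:
drive_tool(targets=[[[0, -0.4, 0], 0, 2], [[0, -0.4, 0], 0, 2]])

```text
time: 6.1
ee_pos: [0.5633, 0.1129, 0.1409]
tcp_rot: [3.124, 0.004, 0.061]
contact_force: [-0.7, -17.7, 5.0]
grip_width: 0.0235
```

Request:
drive_tool(targets=[[[0, 0.1, 0], 0, 4.5], [[0, 0, 0], 0, 4.5], [[0, 0, -1], 0, 4.5], [[0, 0, -3], 0, 4.5], [[0, 0, -4], 0, 4.5], [[0, 1, -4], 0, 4.5], [[-0.3, 3, 0], 0, 4.5], [[-0.3, 4, 0], 0, 4.5], [[-0.3, 4, 0], 0, 4.5], [[-0.3, 4, 0], 0, 4.5], [[-0.3, 4, 0], 0, 4.5], [[-0.3, 4, 0], 0, 4.5], [[-0.3, 4, 0], 0, 4.5], [[-0.3, 4, 0], 0, 4.5], [[-0.3, 4, 0], 0, 4.5], [[-0.3, 4, 0], 0, 4.5], [[-0.3, 4, 0], 0, 4.5], [[-0.3, 4, 0], 0, 4.5], [[0, 3, 0], 0, 4.5], [[0, 0.3, 0], 0, 4.5]])

```text
time: 8.1
ee_pos: [0.5219, -0.4218, 0.2885]
tcp_rot: [3.12, -0.005, 0.096]
contact_force: [-0.3, 1.1, 0.2]
grip_width: 0.0446
```

```bash
python3 - <<'E'
from h import *
s=r.sense();p=r.camera('wrist');save(p,'w4.png')
print(R.from_rotvec(s['tcp_rot']).as_matrix().round(4),s['ee_pos'],s['grip_width'],s['time'])
np.savez('w4.npz',pos=s['ee_pos'],rot=s['tcp_rot'],K=p['camera_matrix'],M=p['mount'])
p=r.camera('top');save(p,'t4.png')
E
```

```text
[[ 0.9981 -0.0038  0.0612]
 [-0.0026 -0.9998 -0.0197]
 [ 0.0613  0.0195 -0.9979]] [ 0.52194394 -0.42177804  0.2884574 ] 0.04463552198642653 8.1
```

View pics/w4.png

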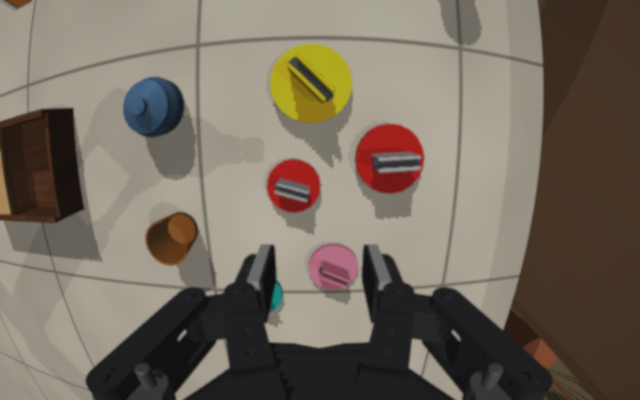

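View pics/t4.png

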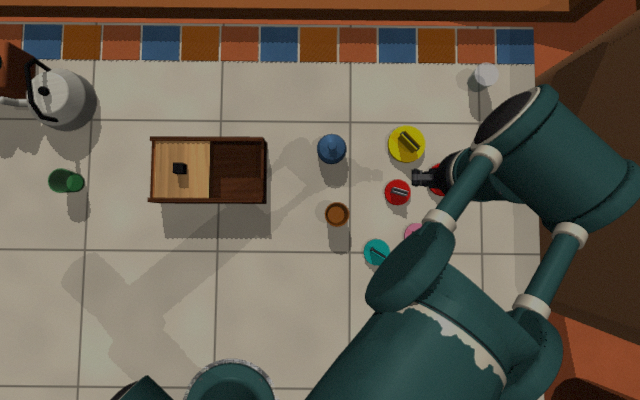

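```bash
python3 - <<'E'
from h import *
c=cv2.imread('pics/w4.png')[150:220,255:335];cv2.imwrite('pics/w4c.png',cv2.resize(c,None,fx=8,fy=8,interpolation=cv2.INTER_CUBIC))
E
```

```text
(no output)
```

View pics/w4c.png

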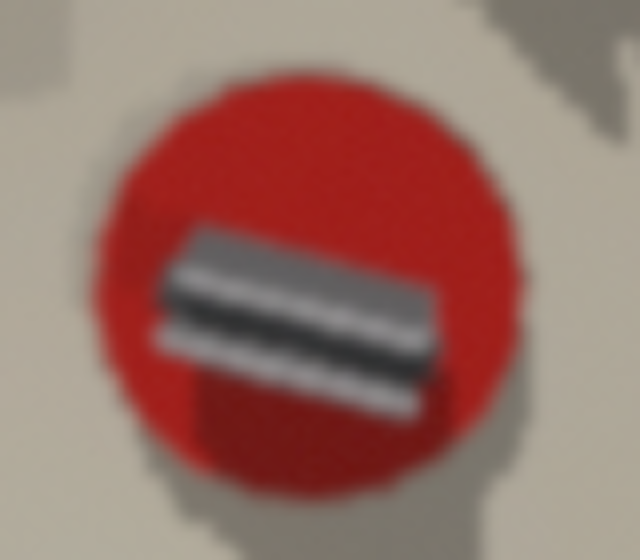

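```bash
python3 - <<'E'
from h import *
z=np.load('w4.npz');s=dict(ee_pos=z['pos'],tcp_rot=z['rot']);p=dict(camera_matrix=z['K'],mount=z['M'])
g=lambda c,h:atz(p,((c[0]+.5)/8-.5+255,(c[1]+.5)/8-.5+150),h,s)
P=[g(c,.042) for c in[(178,270),(437,350),(415,415),(155,345)]]
for q in P:print(q.round(4))
print('centre',np.mean(P,0),'len',np.linalg.norm(P[0]-P[1]),np.linalg.norm(P[2]-P[3]),'thick',np.linalg.norm(P[0]-P[3]),np.linalg.norm(P[2]-P[1]))
for a,b in[(0,1),(3,2)]:
    d=P[b]-P[a];print('dir',np.arctan2(d[1],d[0]))
print('disc',g((310,285),.010), [g(c,.012) for c in [(98,285),(522,285),(310,72),(310,498)]])
Rt=R.from_rotvec(s['tcp_rot']).as_matrix();x=Rt[:,0];print('tool x yaw',np.arctan2(x[1],x[0]))
E
```

```text
[ 0.5293 -0.3805  0.042 ]
[ 0.518  -0.4148  0.042 ]
[ 0.5091 -0.4118  0.042 ]
[ 0.5191 -0.377   0.042 ]
centre [ 0.51886925 -0.39601615  0.042     ] len 0.03616222662605236 0.036185025028175326 thick 0.010800389983336779 0.009471876820068942
dir -1.887368427819518
dir -1.85064289720439
disc [ 0.52018183 -0.3959502   0.01      ] [array([ 0.52095678, -0.36497375,  0.012     ]), array([ 0.52034585, -0.42686147,  0.012     ]), array([ 0.55174891, -0.39669058,  0.012     ]), array([ 0.48829599, -0.39530107,  0.012     ])]
tool x yaw -0.002593817270985368
```

Request:
drive_tool(targets=[[[-0.4, -2.4, 0], -0.141, 4.5], [[0, 0, 0], -0.141, 4.5], [[0, 0, 1], -0.141, 4.5], [[0, 0, 1], -0.141, 4.5], [[0, 0, 1], -0.141, 4.5], [[0, 0, 1], -0.141, 4.5], [[0, 0, 1], -0.141, 4.5], [[0, 0, 1], -0.141, 4.5], [[0, 0, 1], -0.141, 4.5]])

```text
time: 9.1
ee_pos: [0.5253, -0.3802, 0.2206]
tcp_rot: [2.433, 1.905, 0.068]
contact_force: [0.4, -0.1, 0.2]
grip_width: 0.0449
```

```bash
cat > t.py <<'E'
from h import *
import sys
# target grasp point world x y z, yaw
T=np.array([float(a) for a in sys.argv[1:4]])
s=r.sense();Rt=R.from_rotvec(s['tcp_rot']).as_matrix();x=Rt[:,0]
print('t',round(s['time'],2),'pos',s['ee_pos'].round(4),'zax',Rt[:,2].round(4),'yaw',round(float(np.arctan2(x[1],x[0])),4),'f',s['contact_force'].round(1),'g',round(float(s['grip_width']),4),'qd',np.abs(s['qd']).max().round(3))
g=s['ee_pos']+Rt[:,2]*.054
print('grasp pt',g.round(4),'tool delta cm',(Rt.T@(T-g)*100).round(2))
if len(sys.argv)>4: print('turn',round(float(np.arctan2(x[1],x[0])-float(sys.argv[4])),3))
E
python3 t.py .5195 -.3965 .036 1.27
```

```text
t 9.1 pos [ 0.5253 -0.3802  0.2206] zax [ 0.0657 -0.0127 -0.9978] yaw 1.3286 f [ 0.4 -0.1  0.2] g 0.0449 qd 1.451
grasp pt [ 0.5288 -0.3809  0.1668] tool delta cm [-1.78 -1.41 13.01]
turn 0.059
```

Request:
drive_tool(targets=[[[-0.9, -0.7, 1], 0.02, 4.5], [[-0.8, -0.7, 1], 0.02, 4.5], [[0, 0, 1], 0, 4.5]])

```text
time: 9.4
ee_pos: [0.5089, -0.3907, 0.1887]
tcp_rot: [2.476, 1.852, 0.071]
contact_force: [-0.5, 0.8, 0.3]
grip_width: 0.045
```

```bash
python3 t.py .5195 -.3965 .036 1.27
```

```text
t 9.4 pos [ 0.5089 -0.3907  0.1887] zax [ 0.066  -0.0117 -0.9978] yaw 1.2845 f [-0.5  0.8  0.3] g 0.045 qd 0.189
grasp pt [ 0.5125 -0.3913  0.1348] tool delta cm [-0.37  0.16  9.91]
turn 0.014
```

Request:
drive_tool(targets=[[[-0.2, 0.1, 1.5], 0.01, 4.5], [[-0.1, 0, 2], 0, 4.5], [[0, 0, 2], 0, 4.5], [[0, 0, 1], 0, 4.5], [[0, 0, 0.5], 0, 4.5]])

```text
time: 9.9
ee_pos: [0.5129, -0.3952, 0.1131]
tcp_rot: [2.496, 1.827, 0.072]
contact_force: [0.6, 0.0, 0.3]
grip_width: 0.045
```

```bash
python3 t.py .5195 -.3965 .036 1.27; python3 - <<'E'
from h import *
p=r.camera('wrist');save(p,'w5.png')
E
```

```text
t 9.9 pos [ 0.5129 -0.3952  0.1131] zax [ 0.0658 -0.0109 -0.9978] yaw 1.264 f [0.6 0.  0.3] g 0.045 qd 0.092
grasp pt [ 0.5164 -0.3958  0.0592] tool delta cm [0.01 0.16 2.34]
turn -0.006
```

View pics/w5.png

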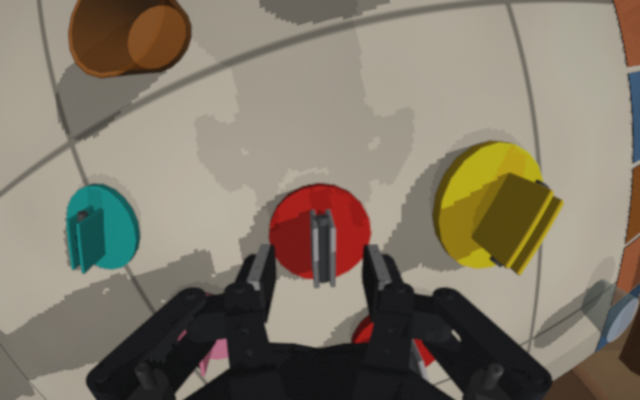

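Request:
drive_tool(targets=[[[0, 0.1, 1], 0, 4.5], [[0, 0.1, 0.8], 0, 4.5], [[0, 0, 0.4], 0, 4.5]])

```text
time: 10.25
ee_pos: [0.5173, -0.3968, 0.0909]
tcp_rot: [2.495, 1.825, 0.073]
contact_force: [-1.2, 0.1, 0.2]
grip_width: 0.0448
```

```bash
python3 t.py .5195 -.3965 .036 1.27
```

```text
t 10.25 pos [ 0.5173 -0.3968  0.0909] zax [ 0.0676 -0.0124 -0.9976] yaw 1.2632 f [-1.2  0.1  0.2] g 0.0448 qd 0.069
grasp pt [ 0.5209 -0.3975  0.037 ] tool delta cm [ 0.05 -0.17  0.09]
turn -0.007
```

Request:
drive_tool(targets=[[[0, 0, 0], 0, 0.5], [[0, 0, 0], 0, 0.5], [[0, 0, 0], 0, 0.5], [[0, 0, 0], 0, 0.5]], newtons=35)

```text
time: 10.65
ee_pos: [0.5175, -0.3971, 0.0923]
tcp_rot: [2.494, 1.825, 0.073]
contact_force: [0.8, -0.1, -0.6]
grip_width: 0.0116
```

Request:
drive_tool(targets=[[[0, 0, -1], 0, 0.5], [[0, 0, -2], 0, 0.5], [[0, 0, -3], 0, 0.5], [[0, 0, -3], 0, 0.5], [[0, 0, -3], 0, 0.5], [[0, 0, -1], 0, 0.5]])

```text
time: 11.25
ee_pos: [0.5073, -0.3944, 0.227]
tcp_rot: [2.497, 1.827, 0.072]
contact_force: [0.7, -0.8, -1.0]
grip_width: 0.0115
```

```bash
python3 t.py .563 -.004 .16 1.27;  python3 - <<'E'
from h import *
p=r.camera('wrist');save(p,'w6.png')
E
```

```text
t 11.25 pos [ 0.5073 -0.3944  0.227 ] zax [ 0.0651 -0.0105 -0.9978] yaw 1.2635 f [ 0.7 -0.8 -1. ] g 0.0115 qd 0.17
grasp pt [ 0.5108 -0.3949  0.1731] tool delta cm [38.83 -6.95  1.23]
turn -0.007
```

View pics/w6.png

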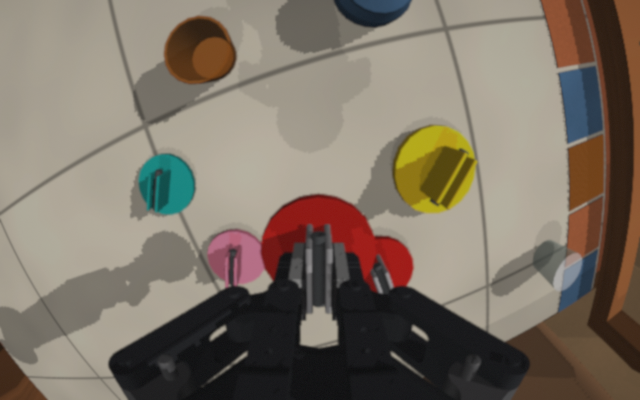

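Request:
drive_tool(targets=[[[1.5, -0.3, 0], 0, 0.5], [[3, -0.5, 0], 0, 0.5], [[3.5, -0.6, 0], 0, 0.5], [[3.5, -0.6, 0], 0, 0.5], [[3.5, -0.6, 0], 0, 0.5], [[3.5, -0.6, 0], 0, 0.5], [[3.5, -0.6, 0], 0, 0.5], [[3.5, -0.6, 0], 0, 0.5], [[3.5, -0.6, 0], 0, 0.5], [[3.5, -0.6, 0], 0, 0.5], [[2.5, -0.6, 0], 0, 0.5], [[1.5, -0.6, 0], 0, 0.5], [[0.5, 0, 0], 0, 0.5]])

```text
time: 12.6
ee_pos: [0.5407, 0.0068, 0.202]
tcp_rot: [2.526, 1.844, 0.04]
contact_force: [-0.1, 0.4, -1.0]
grip_width: 0.0116
```

```bash
python3 t.py .563 -.007 .044 1.27;  python3 - <<'E'
from h import *
p=r.camera('wrist');save(p,'w7.png')
E
```

```text
t 12.6 pos [0.5407 0.0068 0.202 ] zax [ 0.029   0.0041 -0.9996] yaw 1.2615 f [-0.1  0.4 -1. ] g 0.0116 qd 0.11
grasp pt [0.5423 0.007  0.148 ] tool delta cm [-0.84  2.12 10.45]
turn -0.008
```

View pics/w7.png

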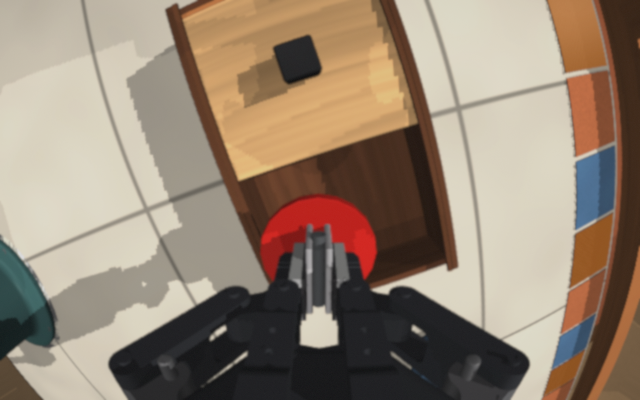

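Request:
drive_tool(targets=[[[-0.4, 1, 0], 0, 0.5], [[-0.3, 0.9, 0], 0, 0.5], [[0, 0.2, 0.5], 0, 0.5], [[0, 0, 0.5], 0, 0.5]])

```text
time: 13.05
ee_pos: [0.5605, -0.0095, 0.1906]
tcp_rot: [2.527, 1.842, 0.039]
contact_force: [-0.3, -0.4, -1.5]
grip_width: 0.0111
```

```bash
python3 t.py .563 -.007 .0445 1.27;  python3 - <<'E'
from h import *
p=r.camera('wrist');save(p,'w8.png')
E
```

```text
t 13.05 pos [ 0.5605 -0.0095  0.1906] zax [ 0.0282  0.0032 -0.9996] yaw 1.2598 f [-0.3 -0.4 -1.5] g 0.0111 qd 0.103
grasp pt [ 0.562  -0.0093  0.1366] tool delta cm [ 0.14 -0.22  9.21]
turn -0.01
```

View pics/w8.png

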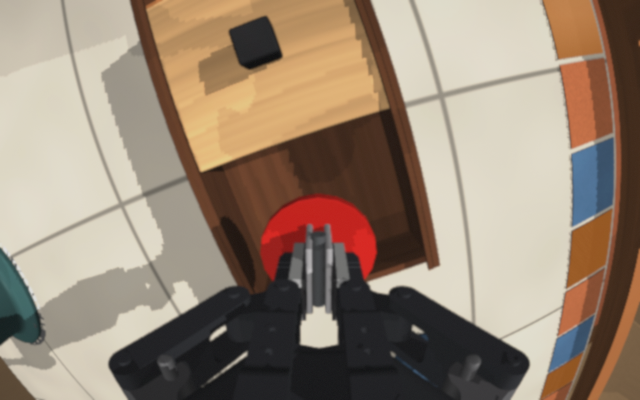

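Request:
drive_tool(targets=[[[0.1, -0.1, 1], 0, 0.5], [[0, 0, 1.5], 0, 0.5], [[0, 0, 1.5], 0, 0.5], [[0, 0, 1.5], 0, 0.5], [[0, 0, 1], 0, 0.5], [[0, 0, 0.7], 0, 0.5], [[0, 0, 0.5], 0, 0.5]])

```text
time: 13.8
ee_pos: [0.5593, -0.0089, 0.1045]
tcp_rot: [2.532, 1.841, 0.033]
contact_force: [0.7, 0.2, -1.0]
grip_width: 0.0113
```

```bash
python3 t.py .563 -.007 .0445 1.27
```

```text
t 13.8 pos [ 0.5593 -0.0089  0.1045] zax [ 0.0236  0.0034 -0.9997] yaw 1.2576 f [ 0.7  0.2 -1. ] g 0.0113 qd 0.107
grasp pt [ 0.5606 -0.0087  0.0505] tool delta cm [0.23 0.16 0.6 ]
turn -0.012
```

Request:
drive_tool(targets=[[[0, 0, 0.3], 0, 0.5], [[0, 0, 0.3], 0, 0.5], [[0, 0, 0.1], 0, 0.5]])

```text
time: 14.1
ee_pos: [0.5595, -0.0088, 0.0966]
tcp_rot: [2.532, 1.841, 0.033]
contact_force: [0.4, 0.2, 0.9]
grip_width: 0.0114
```

```bash
python3 t.py .563 -.007 .0445 1.27
```

```text
t 14.1 pos [ 0.5595 -0.0088  0.0966] zax [ 0.0233  0.0034 -0.9997] yaw 1.2577 f [0.4 0.2 0.9] g 0.0114 qd 0.009
grasp pt [ 0.5608 -0.0086  0.0427] tool delta cm [ 0.22  0.17 -0.18]
turn -0.012
```

Request:
drive_tool(targets=[[[0, 0, 0], 0, 3.5], [[0, 0, 0], 0, 3.5], [[0, 0, 0], 0, 3.5], [[0, 0, -1], 0, 3.5], [[0, 0, -2], 0, 3.5], [[0, 0, -3], 0, 3.5], [[0, 0, -3], 0, 3.5], [[0, 0, -3], 0, 3.5], [[0, 0, -1], 0, 4.5], [[0, 0, 0], 0, 4.5]])

```text
time: 15.1
ee_pos: [0.5576, -0.0093, 0.2375]
tcp_rot: [2.528, 1.839, 0.041]
contact_force: [-1.1, -0.5, -1.0]
grip_width: 0.045
```

```bash
python3 t.py .5635 .113 .1 1.57;  python3 - <<'E'
from h import *
p=r.camera('wrist');save(p,'w9.png')
s=r.sense();print(s['joint_pos'].round(3))
E
```

```text
t 15.1 pos [ 0.5576 -0.0093  0.2375] zax [ 0.0299  0.003  -0.9995] yaw 1.2577 f [-1.1 -0.5 -1. ] g 0.045 qd 0.014
grasp pt [ 0.5592 -0.0092  0.1835] tool delta cm [11.65 -3.58  8.4 ]
turn -0.312
[-0.064  0.08   1.946  0.005  1.086  0.247]
```

View pics/w9.png

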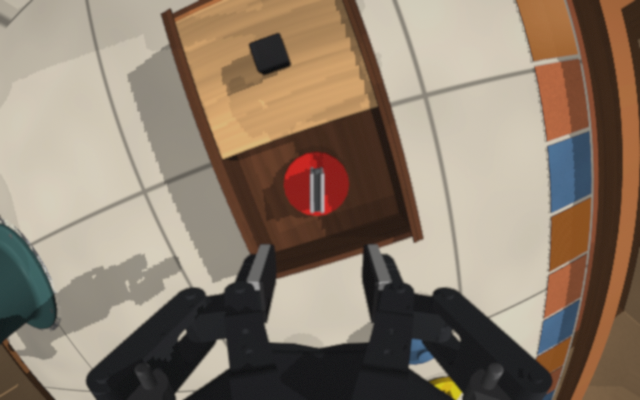

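Request:
drive_tool(targets=[[[2, -0.5, 0], -0.104, 4.5], [[3, -0.3, 0], -0.104, 4.5], [[3, 0, 0], -0.104, 4.5], [[2.5, 0.2, 0.5], 0, 4.5], [[1, 0.2, 0.5], 0, 4.5]])

```text
time: 15.65
ee_pos: [0.5656, 0.1074, 0.2187]
tcp_rot: [2.205, 2.221, 0.021]
contact_force: [1.0, -0.4, 0.4]
grip_width: 0.0448
```

```bash
python3 t.py .5635 .113 .087 1.576;  python3 - <<'E'
from h import *
s=r.sense();p=r.camera('wrist');save(p,'w10.png')
np.savez('w10.npz',pos=s['ee_pos'],rot=s['tcp_rot'],K=p['camera_matrix'],M=p['mount'])
E
```

```text
t 15.65 pos [0.5656 0.1074 0.2187] zax [ 0.0182  0.0012 -0.9998] yaw 1.5782 f [ 1.  -0.4  0.4] g 0.0448 qd 0.163
grasp pt [0.5666 0.1074 0.1647] tool delta cm [ 0.55 -0.45  7.77]
turn 0.002
```

View pics/w10.png

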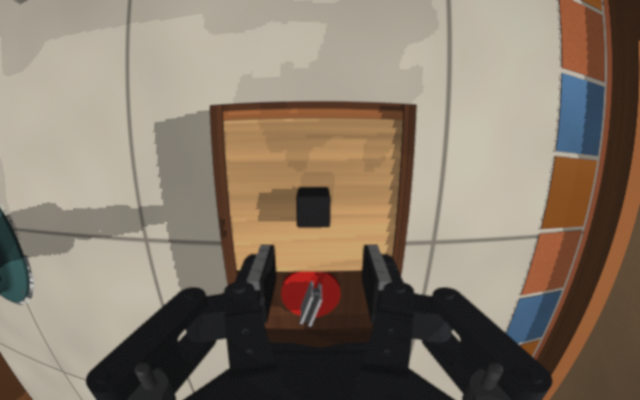

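Request:
drive_tool(targets=[[[0.3, -0.3, 1], 0, 4.5], [[0.2, -0.2, 1.5], 0, 4.5], [[0, 0, 1.5], 0, 4.5], [[0, 0, 1.5], 0, 4.5], [[0, 0, 0.8], 0, 4.5], [[0, 0, 0.5], 0, 4.5]])

```text
time: 16.3
ee_pos: [0.5574, 0.1085, 0.1393]
tcp_rot: [2.212, 2.221, 0.007]
contact_force: [0.6, -0.9, 0.1]
grip_width: 0.045
```

```bash
python3 t.py .5635 .113 .087 1.576;  python3 - <<'E'
from h import *
s=r.sense();p=r.camera('wrist');save(p,'w11.png')
E
```

```text
t 16.3 pos [0.5574 0.1085 0.1393] zax [ 0.0085 -0.0019 -1.    ] yaw 1.5749 f [ 0.6 -0.9  0.1] g 0.045 qd 0.106
grasp pt [0.5578 0.1084 0.0853] tool delta cm [ 0.45  0.57 -0.16]
turn -0.001
```

View pics/w11.png

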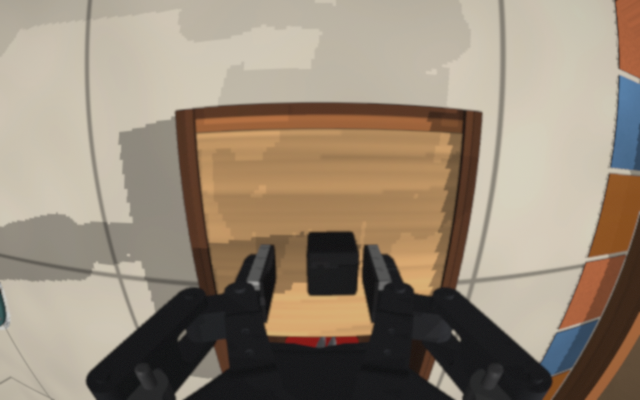

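Request:
drive_tool(targets=[[[0.3, 0.4, 0], 0, 4.5], [[0.2, 0.3, 0], 0, 4.5], [[0, 0, 0], 0, 2], [[0, 0, 0], 0, 2], [[0, 0, 0], 0, 2], [[0, 0, 0], 0, 2]], newtons=40)

```text
time: 16.95
ee_pos: [0.5638, 0.1133, 0.1396]
tcp_rot: [2.213, 2.222, 0.002]
contact_force: [0.2, -0.3, -3.0]
grip_width: 0.0232
```

```bash
python3 t.py .5635 -.0048 .087 1.576
```

```text
t 16.95 pos [0.5638 0.1133 0.1396] zax [ 0.005  -0.0028 -1.    ] yaw 1.5748 f [ 0.2 -0.3 -3. ] g 0.0232 qd 0.002
grasp pt [0.564  0.1132 0.0856] tool delta cm [-11.8  -0.1  -0.1]
turn -0.001
```

Now I'll slide it shut.

Request:
drive_tool(targets=[[[-1, 0, 0], 0, 2], [[-2, 0, 0], 0, 2], [[-2, 0, 0], 0, 2], [[-2, 0, 0], 0, 2], [[-2, 0, 0], 0, 2], [[-1.2, 0, 0], 0, 2], [[-0.6, 0, 0], 0, 2]])

```text
time: 17.65
ee_pos: [0.5643, 0.0022, 0.1396]
tcp_rot: [2.215, 2.223, 0.009]
contact_force: [1.7, 2.2, -2.5]
grip_width: 0.0233
```

Request:
drive_tool(targets=[[[-0.3, 0, 0], 0, 2], [[-0.3, 0, 0], 0, 2], [[-0.3, 0, 0], 0, 2]])

```text
time: 17.95
ee_pos: [0.5644, -0.0054, 0.1397]
tcp_rot: [2.219, 2.224, 0.014]
contact_force: [1.7, 17.4, -2.3]
grip_width: 0.0231
```

Request:
drive_tool(targets=[[[-0.2, 0, 0], 0, 2], [[0, 0, 0], 0, 2], [[0, 0, 0], 0, 4.5], [[0, 0, 0], 0, 4.5], [[0, 0, 0], 0, 4.5], [[0, 0, -1], 0, 4.5], [[0, 0, -2], 0, 4.5], [[0, 0, -3], 0, 4.5], [[0, 0, -3], 0, 4.5], [[0, 0, -3], 0, 4.5], [[-3, 0, -1], 0, 4.5], [[-2, 0, 0], 0, 4.5], [[0, 0, 0], 0, 4.5]])

```text
time: 19.25
ee_pos: [0.5657, -0.0575, 0.2836]
tcp_rot: [2.209, 2.223, 0.025]
contact_force: [0.5, -0.6, 0.3]
grip_width: 0.0448
```

```bash
python3 t.py .5635 -.005 .087;  python3 - <<'E'
from h import *
s=r.sense();p=r.camera('wrist');save(p,'w12.png')
t=r.camera('side');save(t,'s12.png')
c=cv2.imread('pics/s12.png')[60:260,240:440];cv2.imwrite('pics/s12c.png',cv2.resize(c,None,fx=3,fy=3))
c=cv2.imread('pics/w12.png')[0:330,120:520];cv2.imwrite('pics/w12c.png',cv2.resize(c,None,fx=1.8,fy=1.8))
E
```

```text
t 19.25 pos [ 0.5657 -0.0575  0.2836] zax [ 0.0164  0.006  -0.9998] yaw 1.577 f [ 0.5 -0.6  0.3] g 0.0448 qd 0.025
grasp pt [ 0.5666 -0.0571  0.2296] tool delta cm [ 5.13 -0.51 14.29]
```

View pics/w12c.png

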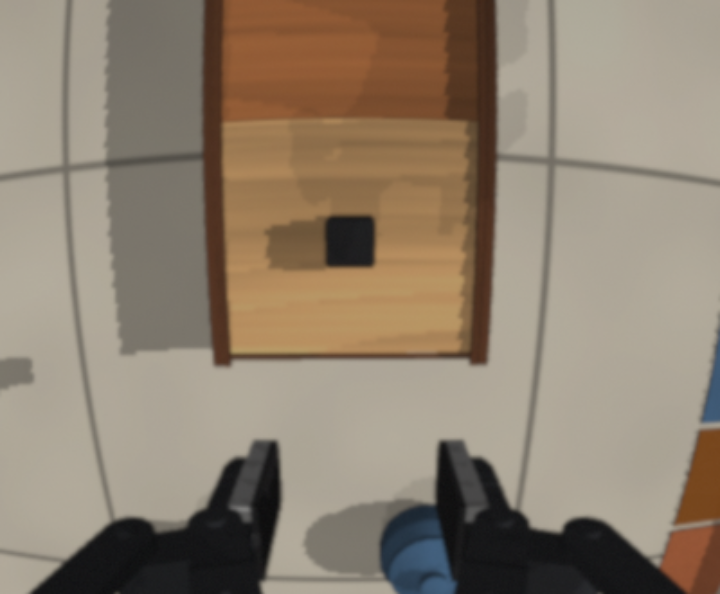

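View pics/s12c.png

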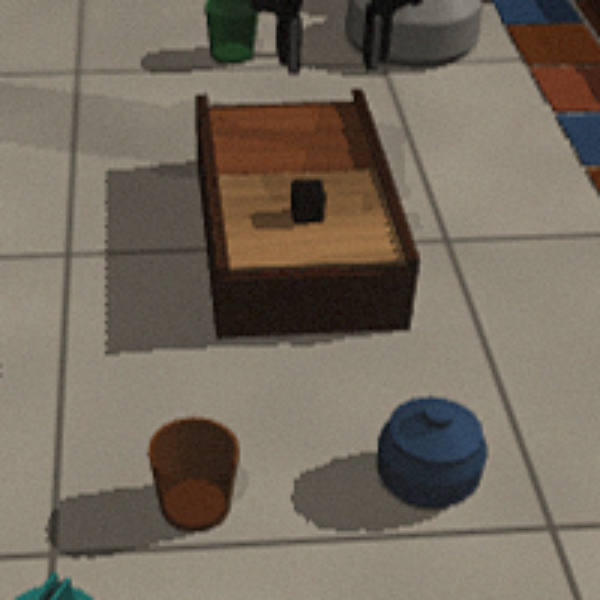

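```bash
python3 - <<'E'
from h import *
s=r.sense();p=r.camera('wrist')
g=lambda c,z:atz(p,(c[0]/1.8+120,c[1]/1.8),z,s).round(4)
print('knob',g((350,242),.089),'pale ends',g((350,353),.063),g((350,121),.063),'rim',g((222,364),.068),g((480,363),.068))
t=r.camera('side')
print([ (np.round(d['box']).tolist(),round(d['confidence'],2)) for d in r.search_frame(t,'honey_pot')])
print(s['contact_force'].round(1))
r.close_job()
E
```

```text
knob [ 0.5637 -0.0024  0.089 ] pale ends [ 0.564  -0.0655  0.063 ] [0.5634 0.0583 0.063 ] rim [ 0.4937 -0.0704  0.068 ] [ 0.6354 -0.0696  0.068 ]
[([362.0, 193.0, 404.0, 229.0], 0.96)]
[-0.   0.3  0.5]
the job is handed in; nothing more can be done
```

The lid is in the box, the cover is shut and the job is handed in. I slid the cover open to its stop and lifted the smaller red lid by its clip. I lowered it onto the bay floor near the middle, released it, and slid the cover closed. Total robot time was about 20 s of the 64 s allowed.

- **Lid:** after release, the wrist picture showed it lying flat in the bay with the clip up. I could not see it again once the cover was closed.
- **Cover:** it ran about 118.7 mm from the open position (118 mm stop to stop), and the push force rose to about 17 N at the closed stop. The pictures after letting go show no gap at the end wall.
- **Honey pot:** it stands where it was; its box in the side camera is within about 4 px of the first picture. The gripper was clear and the force on it was about zero at hand-in.
- **Disagreement:** the final wrist picture puts the knob at y = -2.4 mm, against the -4.8 mm I worked out for the shut position. The box rim in the same picture is shifted by about 3 mm the same way, so this looks like calibration error rather than a gap.
- **Regrip:** the first knob grasp landed about 8 mm off in x and 1 cm too high, so I regripped before opening. The tool tilted up to about 4 degrees along the way, including while gripping the lid.

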